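Free the bayonet cover of the strainer pot

TASK

Open the larger of the two strainer pots: grip its cover by the upright bar, press it down against the spring and twist it a quarter turn anticlockwise (seen from above) to free it from the lugs. Then lift the cover off and set it down, without dropping it, bar upwards and wholly on the square rubber mat, and let go.

Things in the scene. Friction and masses are not known exactly. Their poses are not given: they have to be found in the camera images.
- cover: Steel bayonet cover locked in the larger pot: disc 50 mm across, 8 mm thick, two flat ears 18 mm wide out to 40 mm from the axis, flush with the disc's top; across the top an upright grip bar 48 mm long, 14 mm thick, rising 42 mm above the disc. About 0.42 kg. Origin: centre of the disc's underside, at first 46.5 mm above the pot's; z up, x along bar and ears, y across the bar.
- pot: Larger of two dark iron pots, bolted down: tube 96 mm outside, 88 inside, 60 high. Two claws (lugs) 46 mm wide on its rim, along its x axis, reach in to 31 mm from the axis over the cover's ears; tops level with the rim, 5.5 mm above the disc. Origin: centre of underside, z up. The like but smaller, 67 mm pot (42 mm high, sealed) stands on the other side of the mat; sides vary.
- plunger (a joint): Spring plunger in the pot that carries the cover: m pressed down, 0 as found, stop at 0.012. Yields to a push of 4 N, about 8 N at 8 mm, 10 N at the stop. From 6 mm down (8 is good) the ears pass under the claws' lips; then the cover turns anticlockwise from above (positive about z); ears are clear at 60 to 120 degrees, then it lifts straight out. Clockwise is blocked.
- mat: Square dark rubber mat 160 x 160 mm, 3 mm thick, fixed on the bench between the two pots. Origin: centre of its underside; x and y along its edges, z up.

How it is judged:
By the outcome, as a careful person would: the job done as asked, in the order asked, and still so for the second after the job is handed in, with the robot touching nothing.
It also fails if it takes over 48 s, if anything falls off the work surface, if the arm or the gripper's body presses on something with over 40 N, if the wrist force passes 120 N, or if a joint passes its speed limit or range.

ROBOT

A 7-joint arm with a two-finger parallel gripper is mounted at the origin on the work surface. World frame = base frame: x ahead of the robot, y to its left, z up, the work surface at z = 0. Lengths are in m, angles in rad, forces in N, time in s.
With the tool pointing down it reaches from about 0.4 to 0.85 m from the base axis. Payload 10.4 kg.
Tool frame: the origin (TCP) lies on the front face of the gripper's body, between the roots of the fingers; the fingertips stand 70 mm ahead of it and the grasp point (between the pads) lies 51 mm ahead of it (grasp_offset is the distance from the TCP to the grasp point, in m); z points along the fingers, y is the direction in which the jaws open and shut (so a half turn about z gives the same grasp; the last joint's range is limited). The gripper opens to 87 mm and grips with 3 to 60 N. Pads are 19 mm wide; open, the fingers measure 117 mm over their backs; the gripper's body (75 mm by 190 mm) begins 51 mm behind the grasp point.
Start: joints at [1.235, 0.332, -0.065, 1.46, 0.022, 1.35, -0.088], TCP at [0.192, -0.595, 0.292] pointing down, gripper open.
Joint ranges: [-2.6, 2.6], [-0.5, 2.12], [-1.47, 1.34], [0.16, 2.42], [-1.27, 4.41], [0.06, 2.06], [-2.6, 2.6]. Speed limits (rad/s): [2.22, 2.22, 2.79, 2.79, 3.14, 3.14, 3.14].

INTERFACE

Orientations are given as a unit quaternion [x, y, z, w].
In Python, from bench import * gives the robot as it stands. The module is installed in compiled form; this text tells all that it offers.
- The arm moves only by the tool arm_command, never from a script. Its argument "commands" is a list of rows, each a list of 3 entries, a list of its own where there are three numbers: the opening in per cent of the stroke, from 0 (shut) to 100 (fully open), then the shift along the tool's x, y, z in m, then the turn, a rotation vector about the tool's x, y, z in rad. A call has exactly 10 rows; each row is the pose to reach, as a shift and turn from the pose commanded when the call began, along the tool's axes at that moment; what a row does not reach only later rows make up. A row lasts 1/12 s, in which the tool goes at most 41.7 mm and 7.16 degrees, less where a joint would pass 70% of its speed; a pose out of reach is approached as far as the arm can. A call with a gripper value outside its range is refused whole. The fingers move at their own pace and stop on an object; "squeeze" is the grip in N (left out, the last holds). Time passes only in rows, so rows that repeat a pose let the fingers close, or fill a call up. It gives the time, the measured TCP pose, the force and the opening at its end, in the units of the state.
- read_state(): the state, without advancing time (a new reading comes with each control period).
- camera(name): name is "scene" or "top"; returns a dict with "pixels" (420x560x3 uint8, red, green, blue), "fx", "fy", "cx", "cy" (pixels), "rvec" (rotation vector, rad) and "tvec" (3), from world to camera coordinates, as OpenCV has them. Camera axes: x right, y down, z forward; pixel columns grow to the right and rows downward; lengths in m; the calibration is good to about 2 mm. A picture is of the moment at which its call begins. There is no depth.
- close_job(): hands the job in, once; it reports no verdict.
The state is a dict: "time": time; "joint_positions": joint angles; "joint_vel": joint speeds; "joint_torque": joint torques, N m; "ee_pos": TCP position; "eef_rot": TCP orientation; "ft_force": force on the tool from outside, world axes, zero at the start; "torque": the same for the moment, N m; "width": finger opening in m.
Only numpy, scipy, OpenCV 4.12 (cv2) and the standard library are available. Lean on these libraries where they do the work, as an engineer would, in place of code of your own. Each camera call takes 0.05 s, during which the arm holds its last target.

## Working session

There is one attempt and no reset: what is moved stays moved. The work goes in short steps, Python scripts to look and compute and a tool call to move; the robot and the scene stay as the last step left them, time stands still between calls to the robot, and variables do not carry over. Pictures are saved under pics/ and viewed, and the job is handed in when it is done.

Besides the shell and the picture viewer there is one more tool, called after ">>>" as name([rows], argument=value, ...), one row to a line, values as JSON. arm_command: Moves the arm, as the interface text tells. Its arguments: {"type":"object","properties":{"commands":{"type":"array","items":{"type":"array"}},"squeeze":{"type":"number"}},"required":["commands"]}

```bash
mkdir -p pics; python3 - <<'E'
from bench import *
import cv2
print(read_state())
for n in("scene","top"):
    c=camera(n); cv2.imwrite(f"pics/{n}0.png",c["pixels"][:,:,::-1]); print(n,{k:v for k,v in c.items() if k!="pixels"})
E
```

```text
{'time': 0.0, 'joint_positions': array([ 1.23541635,  0.33287341, -0.06467808,  1.4609763 ,  0.02159687,
        1.34990493, -0.08849144]), 'joint_vel': array([ 0.00066775, -0.00081046, -0.00147544,  0.00066298,  0.00043107,
       -0.00012246,  0.00177789]), 'joint_torque': array([ 2.92452651e-04, -6.23258686e+01,  2.48427055e-02, -3.89895165e+01,
       -6.13125809e-02,  3.98652290e-02,  1.53655933e-04]), 'ee_pos': array([ 0.19220857, -0.59439142,  0.29143616]), 'eef_rot': array([ 9.87795033e-01,  1.55757615e-01, -1.50526237e-04, -7.17760619e-04]), 'ft_force': array([ 0.14201884, -0.36105098,  0.60618223]), 'torque': array([-0.01841341, -0.02795952,  0.04537279]), 'width': 0.08709446318655516}
scene {'fx': 436.6135909815949, 'fy': 436.6135909815949, 'cx': 273.4832037376566, 'cy': 211.8448081266214, 'rvec': array([ 2.12946276,  0.82343286, -0.37606557]), 'tvec': array([-0.39074143, -0.18461978,  1.30838586])}
top {'fx': 412.3653653185372, 'fy': 412.3653653185372, 'cx': 281.9527990970845, 'cy': 204.09140269232088, 'rvec': array([ 2.15467758, -2.1239954 ,  0.15475945]), 'tvec': array([-0.00687699,  0.55349853,  0.69578022])}
```

View pics/scene0.png

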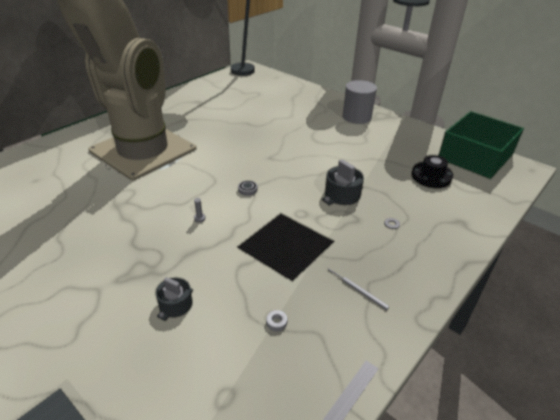

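View pics/top0.png

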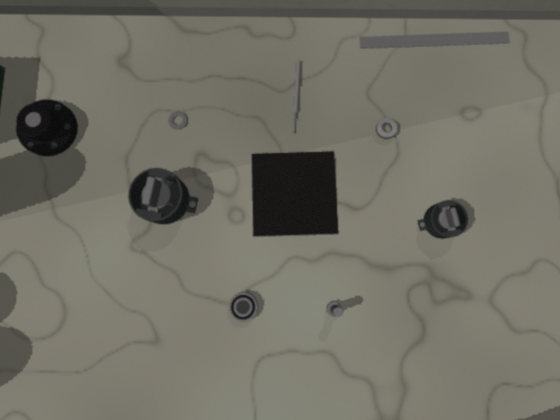

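The larger pot is at about (160,195) in the top view and (344,185) in scene. The mat is at (295,193) in top, and the small pot at (445,218). I'll zoom in and cast rays.

```bash
cat > h.py <<'E'
import numpy as np, cv2
from bench import *
def ray(c,u,v):
    K=np.array([[c["fx"],0,c["cx"]],[0,c["fy"],c["cy"]],[0,0,1]]);R=cv2.Rodrigues(c["rvec"])[0]
    o=-R.T@c["tvec"]; d=R.T@np.linalg.inv(K)@np.array([u,v,1.]); return o,d
def plane(c,u,v,z):
    o,d=ray(c,u,v); return o+d*(z-o[2])/d[2]
def proj(c,P):
    K=np.array([[c["fx"],0,c["cx"]],[0,c["fy"],c["cy"]],[0,0,1]])
    return cv2.projectPoints(np.array(P,float).reshape(-1,3),c["rvec"],c["tvec"],K,None)[0].reshape(-1,2)
def crop(c,u0,v0,u1,v1,s,name):
    im=c["pixels"][v0:v1,u0:u1,::-1]; im=cv2.convertScaleAbs(im,alpha=1.6)
    cv2.imwrite(name,cv2.resize(im,None,fx=s,fy=s,interpolation=cv2.INTER_CUBIC))
E
python3 - <<'E'
from h import *
t=camera("top"); s=camera("scene")
crop(t,110,150,220,240,7,"pics/t1.png"); crop(s,310,145,380,215,8,"pics/s1.png")
g=cv2.cvtColor(t["pixels"],cv2.COLOR_RGB2GRAY)
m=(g<45).astype(np.uint8); cs,_=cv2.findContours(m,0,2)
for k in cs:
    if cv2.contourArea(k)>300:
        r=cv2.minAreaRect(k); print(r, cv2.contourArea(k))
        if abs(r[0][0]-295)<10: print([plane(t,*p,0.003).round(4) for p in cv2.boxPoints(r)], plane(t,*r[0],.003))
print(plane(t,155,190,.06))
E
```

```text
((242.75003051757812, 306.7500305175781), (21.920310974121094, 22.62741470336914), 45.0) 392.5
((434.2830505371094, 222.49057006835938), (33.79069519042969, 18.95575714111328), 74.05460357666016) 383.5
((177.58621215820312, 201.72935485839844), (37.21617126464844, 49.4025993347168), 13.091893196105957) 873.5
((139.11683654785156, 190.22763061523438), (18.16745376586914, 40.223873138427734), 6.519801616668701) 389.5
((294.19287109375, 193.2516326904297), (81.62383270263672, 83.5373306274414), 88.36341857910156) 6586.5
[array([0.6567, 0.0618, 0.003 ]), array([ 0.6635, -0.0986,  0.003 ]), array([ 0.5067, -0.1022,  0.003 ]), array([0.5   , 0.0533, 0.003 ])] [ 0.58055773 -0.02146737  0.003     ]
((46.5, 127.5), (55.0, 61.0), 90.0) 2630.5
[0.57274433 0.22437481 0.06      ]
```

View pics/t1.png

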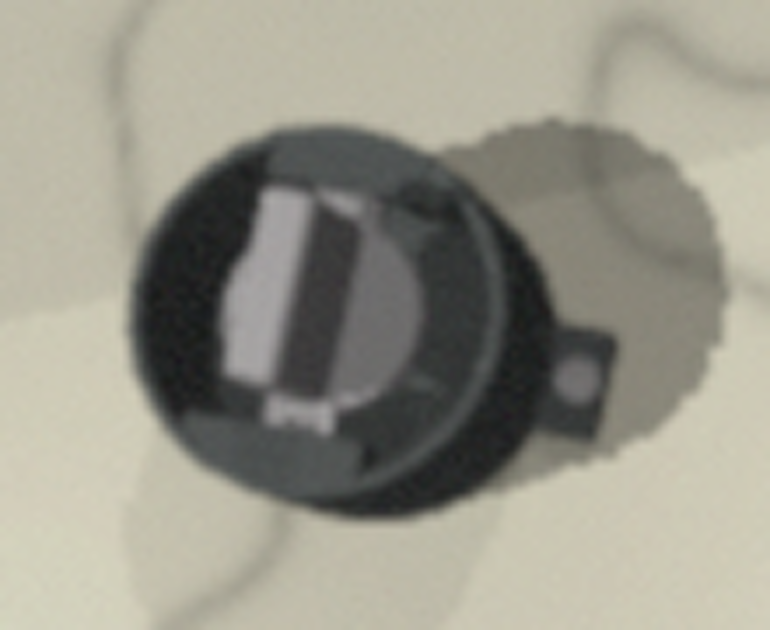

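View pics/s1.png

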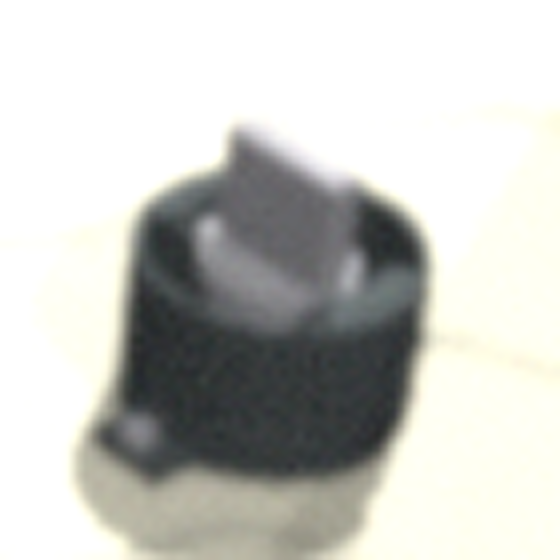

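```bash
python3 - <<'E'
from h import *
t=camera("top"); s=camera("scene")
f=lambda u,v:((u+.5)/7-.5+110,(v+.5)/7-.5+150)
print("rim c",plane(t,*f(319,311),.06), [plane(t,*f(*p),.06).round(4) for p in((133,311),(505,311),(319,125),(319,497))])
C=[plane(t,*f(*p),.0965) for p in((262,187),(312,190),(272,392),(222,378))]
for p in C: print(p.round(4))
C=np.array(C); print("bar c",C.mean(0)); a=(C[0]+C[1])/2-(C[2]+C[3])/2; print("len",np.linalg.norm(a),"w",np.linalg.norm(C[0]-C[1]),"ang",np.degrees(np.arctan2(a[1],a[0])))
fs=lambda u,v:((u+.5)/8-.5+310,(v+.5)/8-.5+145)
# scene: bar top far-left and near-right corners (front edge)
for p in((235,128),(250,122),(340,187),(355,183)): print("scene",plane(s,*fs(*p),.0965).round(4))
# triangulate
st=read_state(); R=cv2.Rodrigues; from scipy.spatial.transform import Rotation as Ro
print(Ro.from_quat(st["eef_rot"]).as_matrix().round(4))
E
```

```text
rim c [0.56561532 0.22368575 0.06      ] [array([0.565 , 0.2704, 0.06  ]), array([0.5663, 0.177 , 0.06  ]), array([0.6134, 0.2266, 0.06  ]), array([0.5188, 0.2208, 0.06  ])]
[0.5892 0.2275 0.0965]
[0.5886 0.2154 0.0965]
[0.5397 0.2219 0.0965]
[0.5429 0.234  0.0965]
bar c [0.56509813 0.22470423 0.0965    ]
len 0.04811363345714191 w 0.012052143019588228 ang -7.763987153086987
scene [0.5449 0.2229 0.0965]
scene [0.5463 0.229  0.0965]
scene [0.5881 0.2175 0.0965]
scene [0.5902 0.2225 0.0965]
[[ 9.515e-01  3.078e-01 -1.000e-04]
 [ 3.078e-01 -9.515e-01  5.000e-04]
 [ 0.000e+00 -5.000e-04 -1.000e+00]]
```

Both views put the bar centre at about (0.565, 0.224), with the bar at -8° and the measured length 48 mm as given. The mat centre is about (0.580, -0.021). I'll move with the tool pointing down, going around the base.

```bash
cat >> h.py <<'E'
from scipy.spatial.transform import Rotation as Ro
def to(P,xang=None):
    "shift/turn in tool axes from measured pose to world P, tool x heading xang deg, pointing down"
    s=read_state(); R=Ro.from_quat(s["eef_rot"])
    out=R.inv().apply(np.array(P)-s["ee_pos"])
    if xang is not None:
        a=np.radians(xang); T=np.array([[np.cos(a),np.sin(a),0],[np.sin(a),-np.cos(a),0],[0,0,-1]])
        print("turn",(R.inv()*Ro.from_matrix(T)).as_rotvec().round(4))
    print("shift",out.round(4)); return out
def st():
    s=read_state(); R=Ro.from_quat(s["eef_rot"]).as_matrix()
    print("t",round(s["time"],2),"p",s["ee_pos"].round(4),"xang",np.degrees(np.arctan2(R[1,0],R[0,0])).round(2),"z",R[:,2].round(4),"F",s["ft_force"].round(1),"w",round(s["width"],4),"q",s["joint_positions"].round(2))
E
python3 -c "
from h import *
st();to([.45,-.33,.29],8)"
```

```text
t 0.3 p [ 0.1923 -0.5946  0.292 ] xang 17.93 z [-1.e-04  5.e-04 -1.e+00] F [-0.3  0.3 -0.1] w 0.0871 q [ 1.24  0.33 -0.06  1.46  0.02  1.35 -0.09]
turn [-0.0005  0.      0.1732]
shift [ 0.3266 -0.1724  0.0021]
```

>>> arm_command([
  [100, [0.033, -0.017, 0], [0, 0, 0.017]],
  [100, [0.066, -0.034, 0], [0, 0, 0.034]],
  [100, [0.099, -0.052, 0], [0, 0, 0.052]],
  [100, [0.132, -0.069, 0], [0, 0, 0.069]],
  [100, [0.165, -0.086, 0], [0, 0, 0.086]],
  [100, [0.198, -0.103, 0], [0, 0, 0.103]],
  [100, [0.231, -0.121, 0], [0, 0, 0.121]],
  [100, [0.264, -0.138, 0], [0, 0, 0.138]],
  [100, [0.297, -0.155, 0], [0, 0, 0.155]],
  [100, [0.327, -0.172, 0], [0, 0, 0.173]],
], squeeze=50)

```text
time: 1.13
ee_pos: [0.4519, -0.3286, 0.2924]
eef_rot: [0.998, 0.07, 0.0, 0.0]
ft_force: [0.3, 0.1, -0.9]
width: 0.087
```

```bash
python3 -c "
from h import *
st();to([.55,0.0,.26],0)"
```

```text
t 1.13 p [ 0.4519 -0.3286  0.2924] xang 8.0 z [ 5.e-04 -2.e-04 -1.e+00] F [ 0.3  0.1 -0.9] w 0.087 q [ 0.8   0.2  -0.29  1.63  0.06  1.32 -0.93]
turn [ 0.0003 -0.0005  0.1396]
shift [ 0.1428 -0.3117  0.0324]
```

>>> arm_command([
  [100, [0.014, -0.031, 0.003], [0, 0, 0.014]],
  [100, [0.028, -0.062, 0.006], [0, 0, 0.028]],
  [100, [0.043, -0.093, 0.01], [0, 0, 0.042]],
  [100, [0.057, -0.125, 0.013], [0, 0, 0.056]],
  [100, [0.071, -0.156, 0.016], [0, 0, 0.07]],
  [100, [0.086, -0.187, 0.019], [0, 0, 0.084]],
  [100, [0.1, -0.218, 0.023], [0, 0, 0.098]],
  [100, [0.114, -0.249, 0.026], [0, 0, 0.112]],
  [100, [0.129, -0.281, 0.029], [0, 0, 0.126]],
  [100, [0.143, -0.312, 0.032], [0, 0, 0.14]],
])

```text
time: 1.97
ee_pos: [0.5489, 0.0002, 0.2603]
eef_rot: [1.0, -0.001, 0.0, 0.0]
ft_force: [1.4, -0.4, 0.8]
width: 0.0869
```

```bash
python3 -c "
from h import *
st();to([.5655,0.2240,.22],-8)"
```

```text
t 1.97 p [5.489e-01 2.000e-04 2.603e-01] xang -0.06 z [ 4.e-04 -1.e-04 -1.e+00] F [ 1.4 -0.4  0.8] w 0.0869 q [ 0.38  0.23 -0.53  1.69  0.12  1.26 -1.75]
turn [ 1.000e-04 -4.000e-04  1.386e-01]
shift [ 0.0163 -0.2238  0.0402]
```

>>> arm_command([
  [100, [0.002, -0.026, 0.004], [0, 0, 0.016]],
  [100, [0.004, -0.052, 0.008], [0, 0, 0.032]],
  [100, [0.006, -0.078, 0.013], [0, 0, 0.048]],
  [100, [0.008, -0.104, 0.018], [0, 0, 0.064]],
  [100, [0.01, -0.13, 0.023], [0, 0, 0.08]],
  [100, [0.012, -0.156, 0.028], [0, 0, 0.096]],
  [100, [0.014, -0.182, 0.033], [0, 0, 0.112]],
  [100, [0.015, -0.205, 0.037], [0, 0, 0.128]],
  [100, [0.016, -0.224, 0.04], [0, 0, 0.139]],
  [100, [0.016, -0.224, 0.04], [0, 0, 0.139]],
])

```text
time: 2.8
ee_pos: [0.5633, 0.2272, 0.2196]
eef_rot: [0.998, -0.067, -0.001, -0.001]
ft_force: [-0.8, 1.0, -0.2]
width: 0.0871
```

```bash
python3 -c "
from h import *
st();to([.5655,0.2240,.1365],-8)
t=camera('top');s=camera('scene');crop(t,90,100,230,240,4,'pics/t2.png');crop(s,290,80,400,210,4,'pics/s2.png')
a=cv2.imread('pics/t2.png');b=cv2.imread('pics/s2.png');b=cv2.resize(b,(220,260));cv2.imwrite('pics/m2.png',np.hstack([a,cv2.copyMakeBorder(b,0,300,0,0,0)]))"
```

```text
t 2.8 p [0.5633 0.2272 0.2196] xang -7.7 z [-0.0014  0.0022 -1.    ] F [-0.8  1.  -0.2] w 0.0871 q [ 0.01  0.41 -0.6   1.58  0.24  1.23 -2.33]
turn [-0.002   0.0016  0.0052]
shift [0.0027 0.003  0.0831]
```

View pics/m2.png

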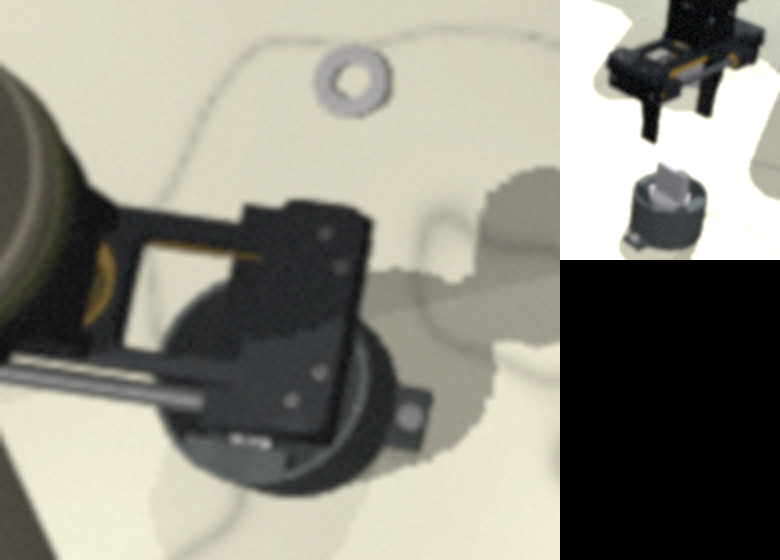

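The picture shows the gripper straddling the bar, with its jaws across it. I'll settle, narrow the jaws and descend.

```bash
python3 -c "
from h import *
st();to([.5653,0.2243,.1340],-8)"
```

```text
t 2.9 p [0.5645 0.2229 0.22  ] xang -7.88 z [-5.e-04 -1.e-04 -1.e+00] F [ 0.6 -0.7 -0.8] w 0.0868 q [ 0.02  0.4  -0.59  1.58  0.24  1.23 -2.33]
turn [0.0002 0.0005 0.002 ]
shift [ 0.0006 -0.0015  0.086 ]
```

>>> arm_command([
  [50, [0, 0, 0], [0, 0, 0]],
  [50, [0, 0, 0.01], [0, 0, 0]],
  [50, [0, 0, 0.022], [0, 0, 0]],
  [50, [0, 0, 0.034], [0, 0, 0]],
  [50, [0, 0, 0.046], [0, 0, 0]],
  [50, [0, 0, 0.058], [0, 0, 0]],
  [50, [0, 0, 0.07], [0, 0, 0]],
  [50, [0, 0, 0.08], [0, 0, 0]],
  [50, [0, 0, 0.086], [0, 0, 0]],
  [50, [0, 0, 0.086], [0, 0, 0]],
])

```text
time: 3.73
ee_pos: [0.5641, 0.2222, 0.1325]
eef_rot: [0.998, -0.069, -0.001, 0.0]
ft_force: [0.7, -0.1, 0.5]
width: 0.0436
```

```bash
python3 -c "
from h import *
st();to([.5653,0.2243,.1340],-8)
t=camera('top');s=camera('scene');crop(t,90,100,230,240,4,'pics/t3.png');crop(s,290,80,400,210,4,'pics/s3.png')
st()"
```

```text
t 3.73 p [0.5641 0.2222 0.1325] xang -7.97 z [-2.2e-03 -8.0e-04 -1.0e+00] F [ 0.7 -0.1  0.5] w 0.0436 q [-0.    0.49 -0.57  1.66  0.29  1.08 -2.37]
turn [0.0011 0.0021 0.0005]
shift [ 0.0009 -0.0023 -0.0015]
t 3.83 p [0.5648 0.2226 0.1343] xang -7.97 z [ 1.e-04  1.e-04 -1.e+00] F [-0.3 -0.1  0.1] w 0.0435 q [-0.    0.49 -0.57  1.66  0.29  1.08 -2.37]
```

View pics/s3.png

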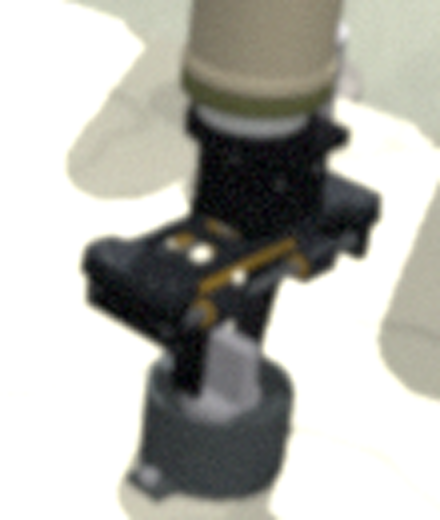

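The fingers straddle the bar inside the rim. I'll correct y by 1.5 mm and close.

>>> arm_command([
  [50, [0, -0.0015, 0], [0, 0, 0]],
  [40, [0, -0.0015, 0], [0, 0, 0]],
  [30, [0, -0.0015, 0], [0, 0, 0]],
  [22, [0, -0.0015, 0], [0, 0, 0]],
  [15, [0, -0.0015, 0], [0, 0, 0]],
  [5, [0, -0.0015, 0], [0, 0, 0]],
  [0, [0, -0.0015, 0], [0, 0, 0]],
  [0, [0, -0.0015, 0], [0, 0, 0]],
  [0, [0, -0.0015, 0], [0, 0, 0]],
  [0, [0, -0.0015, 0], [0, 0, 0]],
], squeeze=50)

```text
time: 4.67
ee_pos: [0.565, 0.2241, 0.1343]
eef_rot: [0.998, -0.069, 0.0, -0.0]
ft_force: [0.7, 1.2, 0.8]
width: 0.0133
```

```bash
python3 -c "
from h import *
st();print(read_state()['torque'])"
```

```text
t 4.67 p [0.565  0.2241 0.1343] xang -7.97 z [ 2.e-04  1.e-04 -1.e+00] F [0.7 1.2 0.8] w 0.0133 q [-0.01  0.49 -0.57  1.66  0.29  1.08 -2.37]
[0.26072244 0.07393521 0.03674739]
```

Gripped at 13.3 mm, which matches the 14 mm bar, with low side force. Now I press down 8.5 mm.

>>> arm_command([
  [0, [0, 0, 0.001], [0, 0, 0]],
  [0, [0, 0, 0.002], [0, 0, 0]],
  [0, [0, 0, 0.003], [0, 0, 0]],
  [0, [0, 0, 0.004], [0, 0, 0]],
  [0, [0, 0, 0.005], [0, 0, 0]],
  [0, [0, 0, 0.006], [0, 0, 0]],
  [0, [0, 0, 0.007], [0, 0, 0]],
  [0, [0, 0, 0.008], [0, 0, 0]],
  [0, [0, 0, 0.0085], [0, 0, 0]],
  [0, [0, 0, 0.0085], [0, 0, 0]],
])

```text
time: 5.5
ee_pos: [0.565, 0.2241, 0.1259]
eef_rot: [0.998, -0.07, 0.0, -0.0]
ft_force: [-1.6, 1.1, 6.4]
width: 0.0134
```

```bash
python3 -c "
from h import *
st();print(read_state()['torque'])"
```

```text
t 5.5 p [0.565  0.2241 0.1259] xang -7.97 z [ 3.e-04  1.e-04 -1.e+00] F [-1.6  1.1  6.4] w 0.0134 q [-0.01  0.5  -0.57  1.66  0.3   1.06 -2.37]
[0.11362809 0.54556236 0.02113317]
```

The wrist reads 6.4 N at 8.4 mm, so the spring is being pressed. Next I twist anticlockwise, which is minus about tool z.

>>> arm_command([
  [0, [0, 0, 0], [0, 0, -0.04]],
  [0, [0, 0, 0], [0, 0, -0.1]],
  [0, [0, 0, 0], [0, 0, -0.18]],
  [0, [0, 0, 0], [0, 0, -0.26]],
  [0, [0, 0, 0], [0, 0, -0.34]],
  [0, [0, 0, 0], [0, 0, -0.42]],
  [0, [0, 0, 0], [0, 0, -0.5]],
  [0, [0, 0, 0], [0, 0, -0.58]],
  [0, [0, 0, 0], [0, 0, -0.66]],
  [0, [0, 0, 0], [0, 0, -0.74]],
])

```text
time: 6.33
ee_pos: [0.5658, 0.2236, 0.1263]
eef_rot: [0.955, 0.297, 0.001, 0.0]
ft_force: [-0.2, -0.3, 6.7]
width: 0.0138
```

```bash
python3 -c "
from h import *
st();print(read_state()['torque']);to([.565,.2241,.1259],82)"
```

```text
t 6.33 p [0.5658 0.2236 0.1263] xang 34.6 z [ 1.7e-03 -1.0e-04 -1.0e+00] F [-0.2 -0.3  6.7] w 0.0138 q [ 0.1   0.54 -0.7   1.66  0.39  1.09 -1.69]
[-0.15217447 -0.09772777 -0.06097162]
turn [ 1.600e-03 -8.000e-04 -8.272e-01]
shift [-0.0003 -0.0008  0.0004]
```

>>> arm_command([
  [0, [0, 0, 0], [0, 0, -0.09]],
  [0, [0, 0, 0], [0, 0, -0.18]],
  [0, [0, 0, 0], [0, 0, -0.27]],
  [0, [0, 0, 0], [0, 0, -0.36]],
  [0, [0, 0, 0], [0, 0, -0.45]],
  [0, [0, 0, 0], [0, 0, -0.54]],
  [0, [0, 0, 0], [0, 0, -0.63]],
  [0, [0, 0, 0], [0, 0, -0.72]],
  [0, [0, 0, 0], [0, 0, -0.81]],
  [0, [0, 0, 0], [0, 0, -0.83]],
])

```text
time: 7.17
ee_pos: [0.5658, 0.2235, 0.1261]
eef_rot: [0.753, 0.658, 0.001, 0.001]
ft_force: [0.4, -0.7, 7.0]
width: 0.0138
```

```bash
python3 -c "
from h import *
t=camera('top');s=camera('scene');crop(t,90,130,230,250,5,'pics/t4.png');crop(s,290,80,400,210,4,'pics/s4.png')
st();print(read_state()['torque'])"
```

```text
t 7.27 p [0.5658 0.2235 0.1261] xang 81.99 z [ 0.0015  0.     -1.    ] F [ 0.2 -1.1  6.9] w 0.0137 q [ 0.2   0.6  -0.86  1.65  0.49  1.12 -0.93]
[-0.1891857  -0.22006986 -0.02722856]
```

View pics/s4.png

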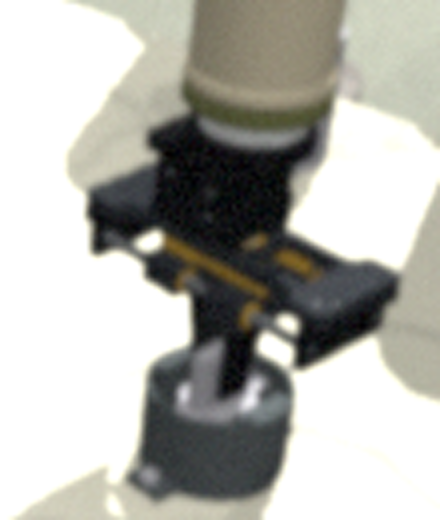

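View pics/t4.png

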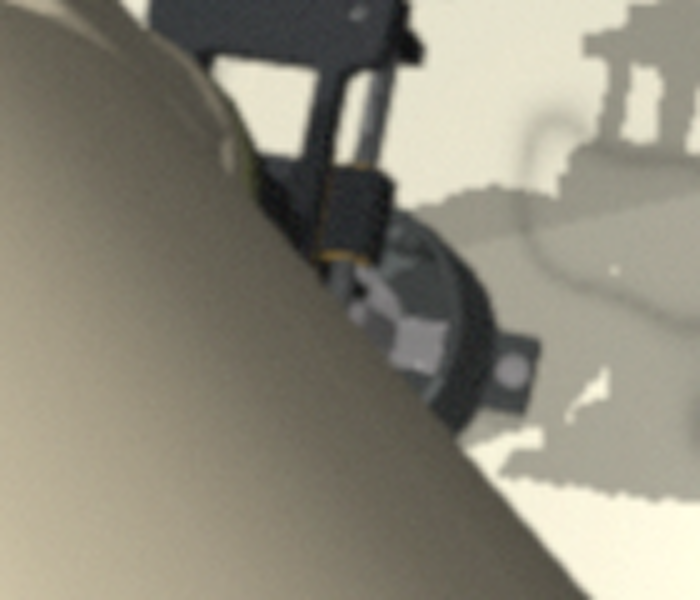

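The cover has turned with the gripper: an ear shows at (420,340) in the top crop, clear of the lugs. I'll lift it straight out.

>>> arm_command([
  [0, [0, 0, -0.003], [0, 0, 0]],
  [0, [0, 0, -0.007], [0, 0, 0]],
  [0, [0, 0, -0.012], [0, 0, 0]],
  [0, [0, 0, -0.018], [0, 0, 0]],
  [0, [0, 0, -0.025], [0, 0, 0]],
  [0, [0, 0, -0.034], [0, 0, 0]],
  [0, [0, 0, -0.045], [0, 0, 0]],
  [0, [0, 0, -0.056], [0, 0, 0]],
  [0, [0, 0, -0.066], [0, 0, 0]],
  [0, [0, 0, -0.07], [0, 0, 0]],
])

```text
time: 8.1
ee_pos: [0.5655, 0.2244, 0.198]
eef_rot: [0.755, 0.656, 0.001, 0.0]
ft_force: [-0.6, -0.4, -3.8]
width: 0.0131
```

```bash
python3 -c "
from h import *
s=camera('scene');crop(s,270,60,400,210,4,'pics/s5.png')
st();print(read_state()['torque']);to([.58,-.021,.196],82)"
```

```text
t 8.15 p [0.5655 0.2244 0.198 ] xang 81.98 z [ 2.6e-03  7.0e-04 -1.0e+00] F [ 0.9  0.5 -4.2] w 0.0135 q [ 0.23  0.52 -0.91  1.59  0.43  1.24 -0.89]
[ 0.05098081 -0.10310008 -0.04041465]
turn [ 0.0024 -0.0011 -0.0004]
shift [-0.241   0.0486  0.0019]
```

View pics/s5.png

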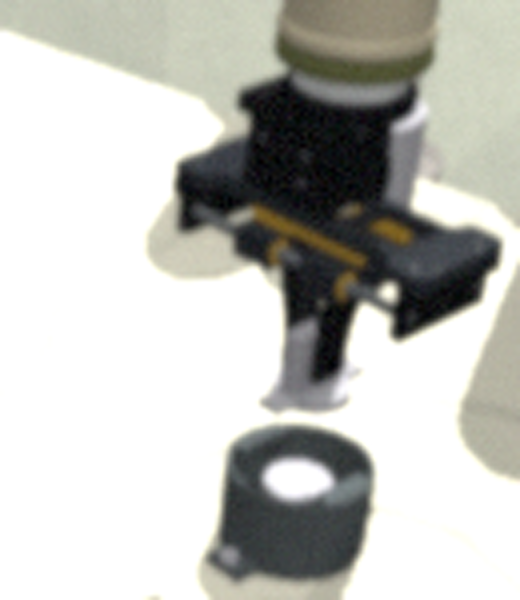

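The cover is out: the wrist shows about 4.1 N of weight, the pot is empty with its white plunger showing, and the cover hangs level. Now over to the mat centre.

>>> arm_command([
  [0, [-0.008, 0.0015, 0], [0, 0, 0]],
  [0, [-0.025, 0.005, 0], [0, 0, 0]],
  [0, [-0.055, 0.011, 0], [0, 0, 0]],
  [0, [-0.09, 0.018, 0], [0, 0, 0]],
  [0, [-0.125, 0.025, 0], [0, 0, 0]],
  [0, [-0.16, 0.032, 0], [0, 0, 0]],
  [0, [-0.19, 0.038, 0], [0, 0, 0]],
  [0, [-0.215, 0.043, 0], [0, 0, 0]],
  [0, [-0.233, 0.047, 0], [0, 0, 0]],
  [0, [-0.241, 0.0486, 0], [0, 0, 0]],
])

```text
time: 8.98
ee_pos: [0.579, -0.0262, 0.1948]
eef_rot: [0.756, 0.654, -0.001, 0.0]
ft_force: [-0.2, -0.0, -5.2]
width: 0.0138
```

```bash
python3 -c "
from h import *
st();to([.58,-.021,.0928],82)
s=camera('scene');crop(s,200,120,380,290,4,'pics/s6.png');st()"
```

```text
t 8.98 p [ 0.579  -0.0262  0.1948] xang 81.7 z [-0.0015 -0.0018 -1.    ] F [-0.2 -0.  -5.2] w 0.0138 q [ 0.66  0.45 -0.87  1.67  0.36  1.2  -0.44]
turn [-0.0012  0.0019 -0.0052]
shift [0.0055 0.0003 0.102 ]
t 9.03 p [ 0.5792 -0.0261  0.1949] xang 81.69 z [-0.0013 -0.0017 -1.    ] F [ 1.4 -2.1 -3.6] w 0.0138 q [ 0.66  0.45 -0.87  1.67  0.36  1.2  -0.44]
```

View pics/s6.png

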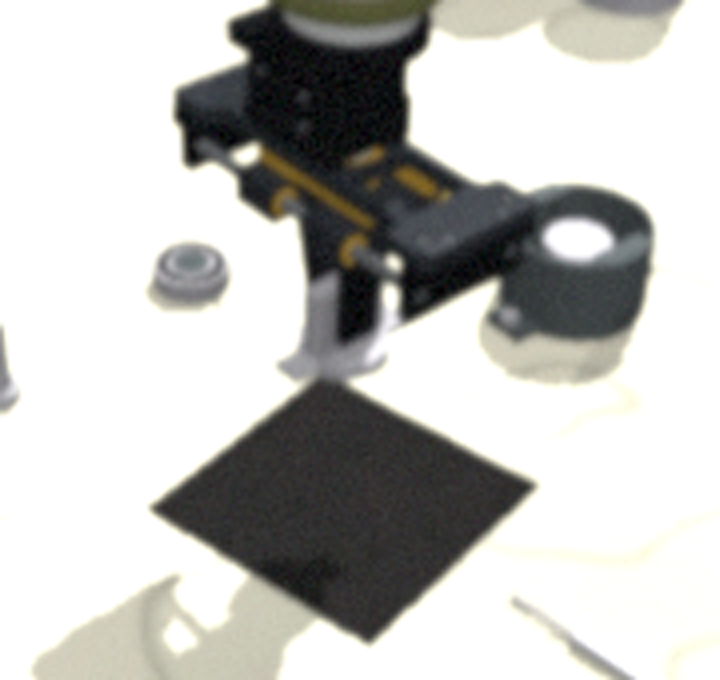

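>>> arm_command([
  [0, [0.002, 0, 0.005], [0, 0, 0]],
  [0, [0.002, 0, 0.015], [0, 0, 0]],
  [0, [0.002, 0, 0.027], [0, 0, 0]],
  [0, [0.002, 0, 0.039], [0, 0, 0]],
  [0, [0.002, 0, 0.051], [0, 0, 0]],
  [0, [0.002, 0, 0.063], [0, 0, 0]],
  [0, [0.002, 0, 0.075], [0, 0, 0]],
  [0, [0.002, 0, 0.085], [0, 0, 0]],
  [0, [0.002, 0, 0.09], [0, 0, 0]],
  [0, [0.002, 0, 0.09], [0, 0, 0]],
])

```text
time: 9.87
ee_pos: [0.5791, -0.0195, 0.1043]
eef_rot: [0.755, 0.656, -0.001, -0.001]
ft_force: [-0.8, 0.1, -4.7]
width: 0.0139
```

```bash
python3 -c "
from h import *
st();to([.58,-.021,.0908],82)
s=camera('scene');crop(s,200,120,380,290,4,'pics/s7.png');st()
C=np.array([plane(s,(u+.5)/4-.5+200,(v+.5)/4-.5+120,.003) for u,v in((325,377),(535,487),(370,642),(150,508))]);print(C.round(4),C.mean(0))"
```

```text
t 9.87 p [ 0.5791 -0.0195  0.1043] xang 81.98 z [-2.e-03  2.e-04 -1.e+00] F [-0.8  0.1 -4.7] w 0.0139 q [ 0.61  0.55 -0.82  1.74  0.46  1.05 -0.51]
turn [-0.002   0.     -0.0003]
shift [-0.0013  0.0011  0.0135]
t 9.92 p [ 0.5796 -0.0194  0.1053] xang 81.99 z [-7.e-04  2.e-04 -1.e+00] F [ 0.5  0.9 -4.7] w 0.0136 q [ 0.61  0.55 -0.82  1.74  0.46  1.05 -0.51]
[[ 0.5033  0.052   0.003 ]
 [ 0.6575  0.0592  0.003 ]
 [ 0.6638 -0.0955  0.003 ]
 [ 0.5074 -0.1027  0.003 ]] [ 0.58299817 -0.02171792  0.003     ]
```

View pics/s7.png

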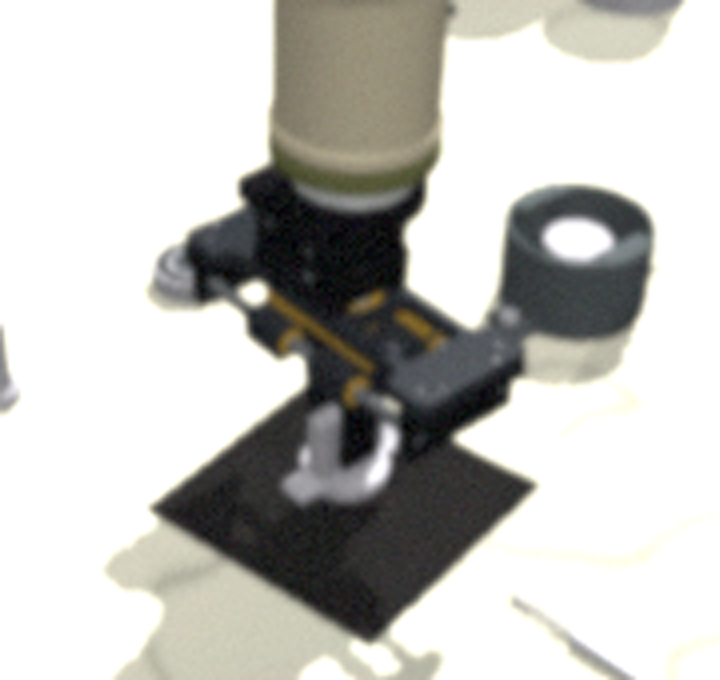

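The cover is over the middle of the mat, whose corners in the scene view give a 155 mm square. I'll lower slowly to contact, expected at TCP z of about 0.091.

>>> arm_command([
  [0, [0, 0, 0.002], [0, 0, 0]],
  [0, [0, 0, 0.004], [0, 0, 0]],
  [0, [0, 0, 0.006], [0, 0, 0]],
  [0, [0, 0, 0.008], [0, 0, 0]],
  [0, [0, 0, 0.0095], [0, 0, 0]],
  [0, [0, 0, 0.011], [0, 0, 0]],
  [0, [0, 0, 0.012], [0, 0, 0]],
  [0, [0, 0, 0.013], [0, 0, 0]],
  [0, [0, 0, 0.0135], [0, 0, 0]],
  [0, [0, 0, 0.0135], [0, 0, 0]],
])

```text
time: 10.75
ee_pos: [0.5797, -0.0195, 0.0922]
eef_rot: [0.755, 0.656, -0.0, 0.0]
ft_force: [-0.8, 0.1, -5.0]
width: 0.0139
```

```bash
python3 -c "
from h import *
st()
s=camera('scene');crop(s,250,190,330,270,8,'pics/s8.png');st()"
```

```text
t 10.75 p [ 0.5797 -0.0195  0.0922] xang 81.98 z [-1.e-04 -1.e-04 -1.e+00] F [-0.8  0.1 -5. ] w 0.0139 q [ 0.6   0.57 -0.81  1.75  0.47  1.03 -0.52]
t 10.8 p [ 0.5797 -0.0195  0.0922] xang 81.98 z [ 1.e-04 -1.e-04 -1.e+00] F [ 0.6 -0.2 -5.6] w 0.0135 q [ 0.6   0.57 -0.81  1.75  0.47  1.03 -0.52]
```

View pics/s8.png

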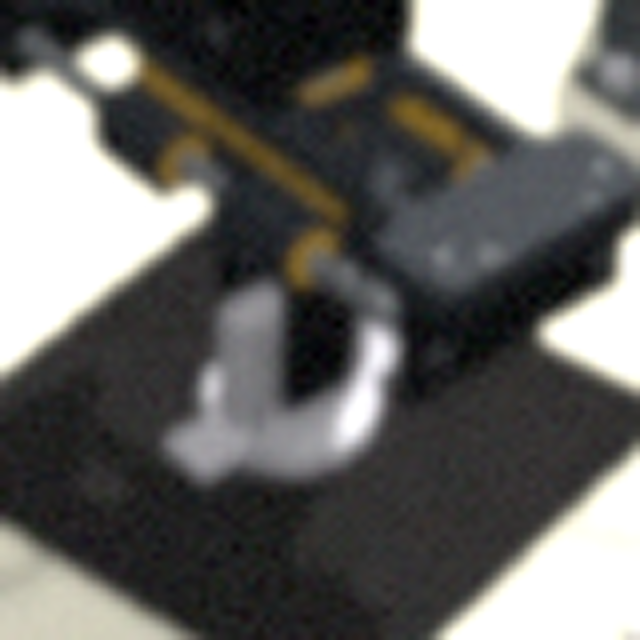

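Not in contact yet (−5 N). I'll go on down in 0.4 mm steps.

>>> arm_command([
  [0, [0, 0, 0.0003], [0, 0, 0]],
  [0, [0, 0, 0.0006], [0, 0, 0]],
  [0, [0, 0, 0.0009], [0, 0, 0]],
  [0, [0, 0, 0.0012], [0, 0, 0]],
  [0, [0, 0, 0.0014], [0, 0, 0]],
  [0, [0, 0, 0.0016], [0, 0, 0]],
  [0, [0, 0, 0.0018], [0, 0, 0]],
  [0, [0, 0, 0.002], [0, 0, 0]],
  [0, [0, 0, 0.002], [0, 0, 0]],
  [0, [0, 0, 0.002], [0, 0, 0]],
])

```text
time: 11.63
ee_pos: [0.5797, -0.0195, 0.0908]
eef_rot: [0.755, 0.656, -0.0, 0.0]
ft_force: [-5.2, -1.1, 5.5]
width: 0.0138
```

```bash
python3 -c "
from h import *
st()"
```

```text
t 11.63 p [ 0.5797 -0.0195  0.0908] xang 81.98 z [ 0.e+00 -5.e-04 -1.e+00] F [-5.2 -1.1  5.5] w 0.0138 q [ 0.6   0.57 -0.81  1.75  0.47  1.03 -0.52]
```

Contact came at z = 0.0908, exactly as predicted. I'll ease off slightly and let go.

>>> arm_command([
  [0, [0, 0, -0.0003], [0, 0, 0]],
  [0, [0, 0, -0.0005], [0, 0, 0]],
  [18, [0, 0, -0.0005], [0, 0, 0]],
  [20, [0, 0, -0.0005], [0, 0, 0]],
  [25, [0, 0, -0.0005], [0, 0, 0]],
  [35, [0, 0, -0.0005], [0, 0, 0]],
  [45, [0, 0, -0.0005], [0, 0, 0]],
  [55, [0, 0, -0.0005], [0, 0, 0]],
  [60, [0, 0, -0.0005], [0, 0, 0]],
  [60, [0, 0, -0.0005], [0, 0, 0]],
], squeeze=10)

```text
time: 12.47
ee_pos: [0.5797, -0.0195, 0.0908]
eef_rot: [0.755, 0.656, 0.0, 0.0]
ft_force: [-0.1, -0.8, -0.4]
width: 0.0467
```

```bash
python3 -c "
from h import *
st()"
```

```text
t 12.47 p [ 0.5797 -0.0195  0.0908] xang 81.98 z [ 1.e-04 -1.e-04 -1.e+00] F [-0.1 -0.8 -0.4] w 0.0467 q [ 0.6   0.57 -0.81  1.75  0.47  1.03 -0.52]
```

Released, with zero force. I'll retreat straight up and then back away.

>>> arm_command([
  [60, [0, 0, -0.008], [0, 0, 0]],
  [60, [0, 0, -0.022], [0, 0, 0]],
  [60, [0, 0, -0.04], [0, 0, 0]],
  [60, [0, 0, -0.06], [0, 0, 0]],
  [60, [0, 0, -0.08], [0, 0, 0]],
  [60, [0, 0, -0.1], [0, 0, 0]],
  [60, [0, 0, -0.12], [0, 0, 0]],
  [60, [0, 0, -0.14], [0, 0, 0]],
  [60, [0, 0, -0.15], [0, 0, 0]],
  [60, [0, 0, -0.15], [0, 0, 0]],
])

```text
time: 13.3
ee_pos: [0.5807, -0.0191, 0.244]
eef_rot: [0.755, 0.656, 0.001, 0.002]
ft_force: [0.5, 0.1, -0.1]
width: 0.0521
```

>>> arm_command([
  [60, [-0.02, 0, 0], [0, 0, 0]],
  [60, [-0.05, 0, 0], [0, 0, 0]],
  [60, [-0.08, 0, 0], [0, 0, 0]],
  [60, [-0.11, 0, 0], [0, 0, 0]],
  [60, [-0.14, 0, 0], [0, 0, 0]],
  [60, [-0.17, 0, 0], [0, 0, 0]],
  [60, [-0.19, 0, 0], [0, 0, 0]],
  [60, [-0.2, 0, 0], [0, 0, 0]],
  [60, [-0.2, 0, 0], [0, 0, 0]],
  [60, [-0.2, 0, 0], [0, 0, 0]],
])

```text
time: 14.13
ee_pos: [0.5518, -0.2165, 0.2403]
eef_rot: [0.755, 0.656, 0.0, -0.001]
ft_force: [0.1, 0.6, 0.9]
width: 0.0522
```

```bash
python3 -c "
from h import *
st()
s=camera('scene');t=camera('top');crop(s,220,150,390,290,4,'pics/s9.png');crop(t,120,120,360,260,3,'pics/t9.png')"
```

```text
t 14.13 p [ 0.5518 -0.2165  0.2403] xang 82.0 z [-5.0e-04  1.1e-03 -1.0e+00] F [0.1 0.6 0.9] w 0.0522 q [ 0.95  0.41 -0.83  1.58  0.31  1.28 -0.07]
```

View pics/s9.png

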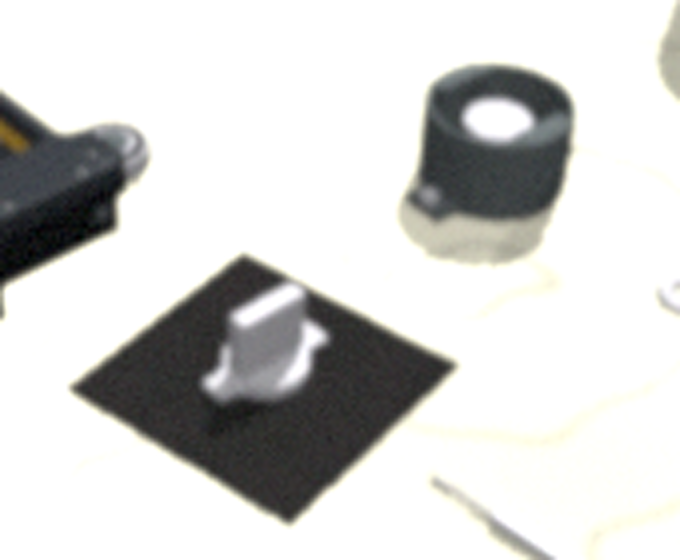

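View pics/t9.png

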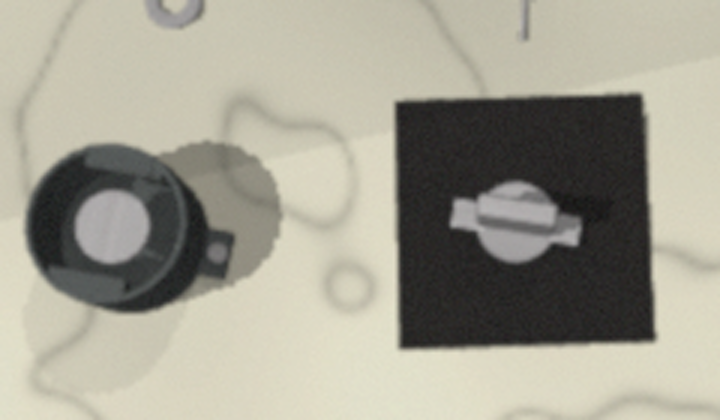

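The cover is flat with its bar up, near the mat centre at (515,222) in the top crop. It lies wholly inside the mat's edges, and the gripper is clear.

```bash
python3 -c "
from h import *
st();print(close_job())"
```

```text
t 14.23 p [ 0.5522 -0.2152  0.2407] xang 82.13 z [ 1.e-04  8.e-04 -1.e+00] F [-0.2  0.1 -0.7] w 0.0525 q [ 0.95  0.41 -0.83  1.58  0.31  1.28 -0.07]
the job is handed in; nothing more can be done
None
```

The larger pot is open. I gripped the cover by its bar and pressed it down 8.4 mm, where the wrist read about 6.5–7 N. I turned it 90° anticlockwise, lifted it straight out and lowered it onto the mat. It touched down at the predicted height (TCP z 0.0908 m), and then I let go.

**Last checks:** both cameras show the cover flat and bar upwards, near the mat centre with about 40 mm to spare all round. The pot is empty and the gripper is well clear. The wrist force was near zero at hand-in, at 14.2 s of the 48 s allowed.

**Disagreements, all small:**
- The two cameras differed by about 2.5 mm on the mat centre.
- The spring force read slightly under the nominal 8 N.
- The grip opening read 13.3–13.9 mm on the 14 mm bar.

No check failed.

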